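# Retain a conveyor roller with its spring clip

## Task

On the bench fixture, push the black roller fully down to the bottom of its axle so that the groove near the axle's top comes free. Then push the horseshoe spring clip across the dark steel bed, mouth first, sideways into that groove until it snaps fully home around the axle. Let go of everything and do not knock over or push away the bottles and jar beside the fixture.

Things in the scene. Friction and masses are not known exactly. Their poses are not given: they have to be found in the camera images.
- jig: Fixture fixed to the bench: grey base plate 285 x 180 x 12 mm, on it a flat rimless dark steel bed, top 61.5 mm above the bench, and an upright steel axle beside the bed's +x edge. Origin: on the bench under the base plate's centre; x from bed towards axle, z up. Bed spans x -130 to +28 mm, y -85 to +85 mm; axle at x = +75 mm, y = 0.
- groove (a point): Centre of the axle's groove, on the axle's axis, 67 mm above the bench; axes as the fixture's. The groove is a neck 32 mm in diameter, 14 mm tall (60 to 74 mm above the bench). Above it the axle's head: 44 mm diameter, 74 to 94 mm above the bench.
- axle_top (a point): Centre of the top of the axle's head, 94 mm above the bench.
- roller (a joint): How far the roller is pushed down the axle, in m: 0 = 26 mm above its bottom stop, 0.026 = fully down. It starts between 0 and 0.009, stays where it is left, and takes 4 to 6 N to push down slowly, anywhere on its top face.
- roller_face (a point): Centre of the roller's flat top face. Black plastic roller, 90 mm diameter, 40 mm tall; the axle's head pokes out of the face, leaving a ring 23 mm wide. Fully down, the face is 60 mm above the bench (1.5 mm below the bed's top) and is the groove's floor; higher, the roller hides the groove and blocks the clip.
- clip: Loose steel spring clip, about 0.23 kg, flat on the bed, mouth within 30 degrees of the fixture's x: a horseshoe 52 mm wide, 8 mm thick, with a tongue behind that ends in an upright thumb block. Origin: on the underside, centre of the horseshoe, on the axle's axis when seated; x out through the mouth, z up. Arm tips at x = +19 mm, thumb block's rear face at -72 mm.
- clip_seat (a point): Centre of the horseshoe's opening, 4 mm above the clip's underside; the opening's back wall is 17 mm behind it. The two greased arms are sprung: the mouth is 26 mm wide at rest and must spread to 32 mm to pass the neck, taking some 5 to 15 N of push; once past, the arms close around the neck.
- clip_pad (a point): Point in the thumb block, on the clip's centre line, 65 mm behind the clip's origin, 19 mm above its underside. The block is 14 mm long (clip x), 36 mm wide (clip y), its top 30 mm above the clip's underside, with flat upright faces; the tongue ahead of it is 30 mm wide, 8 mm thick.
- squeeze_bottle: White squeeze bottle with a pointed nozzle, 60 mm diameter, 170 mm tall, standing at the fixture's +y side; bystander. Origin under its centre.
- amber_bottle: Amber bottle with a black cap, 52 mm diameter, 120 mm tall, standing at the fixture's -y side; bystander. Origin under its centre.
- paste_jar: Low white jar, 70 mm diameter, 60 mm tall, standing at the fixture's +y side near the squeeze bottle; bystander. Origin under its centre.
Things that resemble listed ones, but are neither listed nor needed, are in the scene too. What is shaped like the clip but red is not meant.

How it is judged (in metres and radians):
On the way, in this order (a step that is already met when the one before it is completed fails the run):
1. the roller is pushed fully down its axle (value of joint roller above 0.0245 m), for 0.2 s.
2. the clip is snapped into the axle's groove (horizontal distance between clip_seat and groove below 0.004 m and z of clip_seat in the frame of groove between -0.006 and 0.006 m), for 0.2 s.
At the end, for the whole second after the job is handed in: The roller is within 1.5 mm of its bottom stop, and the clip lies flat (within 0.15 rad) and at rest in the axle's groove: the centre of its horseshoe within 4 mm of the axle's axis and within 6 mm of the groove's mid-height (all of step 2 and value of joint roller above 0.0245 m and angle between clip's own z axis and vertical below 0.15 rad and linear speed of clip below 0.02 m/s); the robot touches nothing.
It fails at once if a bottle or the jar is shifted more than 40 mm (distance of any of squeeze_bottle, amber_bottle, paste_jar from where it was at the start of the episode above 0.04 m).
It fails at once if a bottle or the jar is knocked over (angle between any of squeeze_bottle, amber_bottle, paste_jar's own z axis and vertical above 0.5 rad).
It also fails if it takes over 54 s, if anything falls off the work surface, if the arm or the gripper's body presses on something with over 40 N, if the wrist force passes 120 N, or if a joint passes its speed limit or range.

## Robot

A 6-joint arm with a two-finger parallel gripper is mounted at the origin on the work surface. World frame = base frame: x ahead of the robot, y to its left, z up, the work surface at z = 0. Lengths are in m, angles in degrees, forces in N, time in s.
With the tool pointing down it reaches from about 0.35 to 0.875 m from the base axis. Payload 4.2 kg.
Tool frame: the origin (TCP) lies at the centre of the arm's flange, where the gripper is bolted on; the fingertips stand 182 mm ahead of it and the grasp point (between the pads) lies 164 mm ahead of it (r.nose_length is the distance from the TCP to the fingertips, in m); z points along the fingers, y is the line along which they close (so a half turn about z gives the same grasp; the last joint's range is limited). The gripper opens to 87 mm and grips with 3 to 60 N. Pads are 19 mm wide; open, the fingers measure 117 mm over their backs; the gripper's body (75 mm by 190 mm) begins 51 mm behind the grasp point.
Start: joints at [91.421, 22.042, 0.453, 0, -68.411, -14.817], TCP at [0.145, 0.608, 0.405] pointing down, gripper open.
Joint ranges: [-179.83, 179.83], [-69.29, 118.12], [-61.27, 80.66], [-181.25, 117.63], [-171.15, -9.14], [-177.46, 177.46]. Speed limits (degrees/s): [159.86, 159.86, 180, 180, 180, 180].

## Interface

Orientations are given as a 3x3 rotation matrix whose columns are the frame's x, y, z axes.
In Python, from station import r, vision gives the robot as it stands. The module is installed in compiled form; this text tells all that it offers.
- The arm moves only by the shell command python3 -m creep 'ROWS'. ROWS is JSON, a list of rows, each a list of 7 numbers: the opening, from -1 (shut) to 1 (fully open), then the shift along the tool's x, y, z in mm, then the turn, a rotation vector about the tool's x, y, z in degrees. A call has 1 to 8 rows; each row is the pose to reach, as a shift and turn from the pose commanded when the call began, along the tool's axes at that moment; what a row does not reach only later rows make up. A row lasts 1/12 s, in which the tool goes at most 41.7 mm and 7.16 degrees, less where a joint would pass 70% of its speed; a pose out of reach is approached as far as the arm can. A call with a gripper value outside its range is refused whole. The fingers move at their own pace and stop on an object; the grip force is fixed at half the most. Time passes only in rows, so rows that repeat a pose let the fingers close. It gives the time, the measured TCP pose, the force, the opening and the grip force at its end, in the units of the state.
- r.sense(): the state, without advancing time (a new reading comes with each control period).
- vision.capture(name): name is "side" or "top" or "wrist"; returns (picture, depth): 384x512x3 uint8, red, green, blue; 384x512 float32, m along the optical axis (not along the pixel's ray), 0 where there is no reading.
- vision.camera_model(name): a dict with "vertical_fov" (degrees; the focal length in pixels is half the picture's height over the tangent of half this angle, whatever the lens; pixels are square), "cx", "cy" (the principal point, pixels), "distortion" ([k1, k2, p1, p2, k3] as OpenCV has them; the pictures are not rectified), "extrinsics" (4x4, takes a point from camera to world coordinates); the wrist camera has in their place "mount" (4x4, takes a point from camera to tool coordinates, whose origin is the TCP and whose axes are the flange's). Camera axes: x right, y down, z forward; pixel columns grow to the right and rows downward; lengths in m; the calibration is good to about 2 mm. A picture is of the moment at which its call begins: read the wrist's pose just before it. camera_model takes no time and is no camera call.
- r.finish_job(): hands the job in; it is judged then, once.
Trained networks look in the newest picture that a camera, given by its name, has taken for a name from the list of things; names that differ only in an ending like _2 or _b are one class to them, and where a whole thing is asked for, a point or a joint stands for the part that bears it (a point fixed in the world has none). Each returns a list of dicts, best first, with "conf" (0 to 1); they miss things now and then, are a little off and sometimes report something else, mostly with a low value. They report only what shows in the picture. A call takes as long as a camera call. They do not tell look-alikes from the thing itself.
- vision.find_in(camera, thing): "uv" ([column, row] in pixels, amid what is visible of it).
- vision.cut_out(camera, thing): "region" (384x512 bool, what is visible of it) and "uv" ([column, row] in pixels, amid what is visible of it).
The state is a dict: "time_s": time; "joints": joint angles; "joint_velocities": joint speeds; "effort": joint torques, N m; "tcp_pos": TCP position; "ee_rot": TCP orientation; "wrist_force": force on the tool from outside, world axes, zero at the start; "moment": the same for the moment, N m; "gripper_width": opening from 0.0 (shut) to 1.0 (fully open); "gripper_force": force on a finger pad.
Only numpy, scipy, OpenCV 4.12 (cv2) and the standard library are available. Lean on these libraries where they do the work, as an engineer would, in place of code of your own. Each camera call takes 0.05 s, during which the arm holds its last target. There are 200 camera calls.

## Working session

There is one attempt and no reset: what is moved stays moved. The work goes in short steps, Python scripts to look and compute and a shell command to move; the robot and the scene stay as the last step left them, time stands still between calls to the robot, and variables do not carry over. Pictures are saved under pics/ and viewed, at most 10 in all, crops included, and the job is handed in when it is done.

```bash
mkdir -p pics
cat > h.py <<'E'
import numpy as np, cv2
from station import r, vision
def K(m):
    f=192/np.tan(np.radians(m["vertical_fov"]/2)); return np.array([[f,0,m["cx"]],[0,f,m["cy"]],[0,0,1.]])
def ext(name):
    m=vision.camera_model(name)
    if name!="wrist": return m, np.array(m["extrinsics"])
    s=r.sense(); T=np.eye(4); T[:3,:3]=s["ee_rot"]; T[:3,3]=s["tcp_pos"]
    return m, T@np.array(m["mount"])
def cap(name):
    m,T=ext(name); im,d=vision.capture(name); return im,d,m,T
def cloud(d,m,T):
    v,u=np.mgrid[:384,:512]
    p=cv2.undistortPoints(np.stack([u,v],-1).reshape(-1,1,2).astype(float),K(m),np.array(m["distortion"])).reshape(384,512,2)
    P=np.dstack([p[...,0]*d,p[...,1]*d,d])@T[:3,:3].T+T[:3,3]; P[d==0]=np.nan; return P
def proj(p,m,T):
    p=(np.atleast_2d(p)-T[:3,3])@T[:3,:3]
    return cv2.projectPoints(p,np.zeros(3),np.zeros(3),K(m),np.array(m["distortion"]))[0].reshape(-1,2)
E
python3 - <<'E'
from h import *
out=[]
for n in ("top","side"):
    im,d,m,T=cap(n); cv2.imwrite(f"pics/{n}0.png",im[...,::-1]); P=cloud(d,m,T); np.savez(n+"0",im=im,P=P)
    for t in ("jig","clip","roller","squeeze_bottle","amber_bottle","paste_jar"):
        for o in vision.cut_out(n,t):
            print(n,t,round(o["conf"],2),np.round(o["uv"]),np.round(np.nanmedian(P[o["region"]],0),3))
print(r.sense())
E
```

```text
top jig 0.59 [300. 191.] [ 0.584 -0.074  0.061]
top clip 0.97 [346.  86.] [ 0.83  -0.178  0.009]
top clip 0.74 [331. 213.] [ 0.534 -0.124  0.07 ]
top clip 0.7 [354. 297.] [ 0.342 -0.19   0.009]
top clip 0.61 [260. 295.] [0.356 0.023 0.009]
top clip 0.6 [394. 155.] [ 0.676 -0.286  0.009]
top roller 0.71 [298. 160.] [ 0.653 -0.069  0.08 ]
top roller 0.19 [301. 191.] [ 0.586 -0.072  0.061]
top squeeze_bottle 0.93 [224. 226.] [0.504 0.089 0.111]
top amber_bottle 0.92 [402. 196.] [ 0.561 -0.283  0.082]
side jig 0.94 [238. 185.] [ 0.604 -0.041  0.056]
side jig 0.42 [250. 144.] [ 0.562 -0.276  0.062]
side jig 0.39 [214. 186.] [ 0.652 -0.044  0.073]
side clip 0.87 [332. 216.] [0.359 0.053 0.01 ]
side clip 0.81 [159. 175.] [ 0.832 -0.175  0.009]
side clip 0.79 [328. 176.] [ 0.342 -0.18   0.008]
side clip 0.63 [218. 155.] [ 0.669 -0.291  0.009]
side roller 0.81 [220. 182.] [ 0.653 -0.044  0.072]
side squeeze_bottle 0.94 [275. 214.] [0.504 0.113 0.078]
side amber_bottle 0.36 [265. 164.] [ 0.53  -0.123  0.07 ]
side paste_jar 0.59 [220. 231.] [0.632 0.143 0.044]
{'time_s': 0.7, 'joints': array([ 9.14215511e+01,  2.20399341e+01,  4.52351118e-01, -1.61750975e-03,
       -6.84103925e+01, -1.48168352e+01]), 'joint_velocities': array([ 0.02385144,  0.03335899, -0.02602282, -0.01512582,  0.0748004 ,
        0.06321899]), 'effort': array([-3.80421052e-04, -3.90334296e+01,  1.87580699e+01,  4.22377110e+00,
        1.55803707e-02, -1.35237434e-05]), 'tcp_pos': array([0.14475853, 0.60797468, 0.40476241]), 'ee_rot': array([[ 9.72792543e-01, -2.31677941e-01, -2.71188175e-05],
       [-2.31677940e-01, -9.72792543e-01,  3.46734785e-05],
       [-3.44140635e-05, -2.74472696e-05, -9.99999999e-01]]), 'wrist_force': array([-0.74689112, -0.34503059,  0.26138355]), 'moment': array([-0.02137592, -0.008619  ,  0.00502062]), 'gripper_force': 0.0, 'gripper_width': 1.0005848539001527}
```

```bash
cd pics; python3 -c "
import cv2
cv2.imwrite('ts.png',cv2.vconcat([cv2.imread('top0.png'),cv2.imread('side0.png')])[:, :] if 0 else cv2.resize(cv2.hconcat([cv2.imread('top0.png'),cv2.imread('side0.png')]),(800,300)))"
```

```text
(no output)
```

View pics/top0.png

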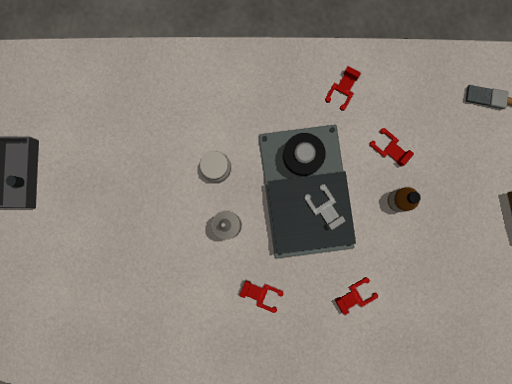

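View pics/side0.png

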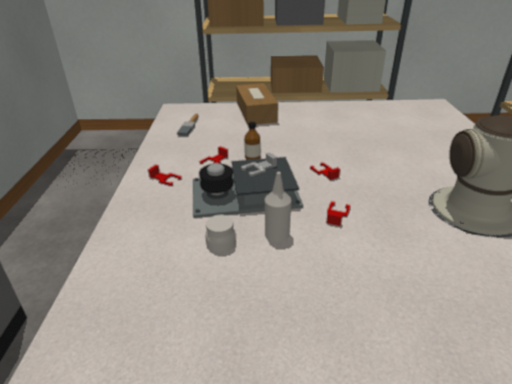

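The top view shows look-alikes in red at (346,86), (394,148), (260,295) and (354,297). The only grey steel horseshoe lies on the bed at (326,207), so I choose that one. The roller with the axle head is at (304,153), amber bottle at (405,198), squeeze bottle at (224,225), jar at (215,167).

Run:
```python
from h import *
z=np.load("top0.npz"); P=z["P"]; im=z["im"]
X,Y,Z=P[...,0],P[...,1],P[...,2]
reg=(X>.4)&(X<.8)&(Y>-.24)&(Y<.03)
def mm(a,b): return P[reg&(Z>a)&(Z<b)]
bed=mm(.055,.068); bed=bed[bed[:,0]<.62]
print("bed",np.median(bed[:,2]),cv2.minAreaRect((bed[:,:2]*1000).astype(np.float32)))
ax=mm(.088,.105); print("axle",len(ax),ax.mean(0),cv2.minEnclosingCircle((ax[:,:2]*1000).astype(np.float32)) )
ro=P[reg&(X>.59)&(Z>.064)&(Z<.089)]; print("roller",len(ro),np.median(ro[:,2]),cv2.minEnclosingCircle((ro[:,:2]*1000).astype(np.float32)))
th=P[reg&(X<.6)&(Z>.08)]; print("block",len(th),th.mean(0),cv2.minAreaRect((th[:,:2]*1000).astype(np.float32)))
cl=P[reg&(X<.6)&(Z>.066)]; print("clip",len(cl),cl.mean(0),cv2.minAreaRect((cl[:,:2]*1000).astype(np.float32)))
c=im[110:260,235:365]; cv2.imwrite("pics/crop.png",cv2.resize(c[...,::-1],None,fx=4,fy=4,interpolation=2))
s=r.sense();print(vision.camera_model("wrist"))
```

```text
bed 0.06195977775010064 ((533.3174438476562, -89.8722152709961), (158.16925048828125, 170.80589294433594), 7.87885856628418)
axle 441 [ 0.6187512  -0.08983734  0.09333512] ((586.8124389648438, -96.77233123779297), 96.377685546875)
roller 1179 0.07981596677292835 ((616.656982421875, -82.17019653320312), 87.45226287841797)
block 126 [ 0.51041581 -0.13860195  0.09128712] ((510.3615417480469, -139.07330322265625), (14.06997299194336, 36.31629180908203), 32.42024612426758)
clip 684 [ 0.53718654 -0.11680188  0.0736188 ] ((533.1040649414062, -86.19863891601562), (147.95724487304688, 162.8651580810547), 6.892491340637207)
{'vertical_fov': 66.70842909128365, 'cx': 256.92475707241016, 'cy': 185.56893266745362, 'distortion': array([0.00194439, 0.        , 0.        , 0.        , 0.        ]), 'mount': array([[ 4.77194278e-04, -9.53711159e-01, -3.00723791e-01,
         8.36827491e-02],
       [ 9.99999594e-01,  6.84940544e-04, -5.85392182e-04,
         2.04982146e-04],
       [ 7.64272973e-04, -3.00723389e-01,  9.53711098e-01,
         2.10161586e-02],
       [ 0.00000000e+00,  0.00000000e+00,  0.00000000e+00,
         1.00000000e+00]])}
```

View pics/crop.png

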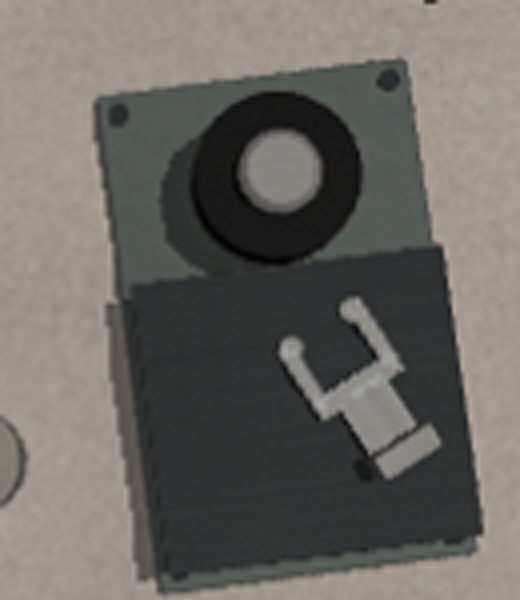

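The crop confirms the grey clip: the thumb block is at crop (408,450), the mouth points up and left, and the roller is at (277,177). Next I go above the fixture for a close look.

```bash
python3 -m creep '[[1,40,38,0,0,0,0],[1,75,72,0,0,0,0],[1,105,100,0,0,0,0],[1,135,128,0,0,0,0],[1,165,156,0,0,0,0],[1,195,185,0,0,0,0],[1,220,210,0,0,0,0],[1,240,228,0,0,0,0]]'
python3 -m creep '[[1,25,24,0,0,0,0],[1,50,48,0,0,0,0],[1,75,72,0,0,0,0],[1,100,96,0,0,0,0],[1,125,120,0,0,0,0],[1,150,144,0,0,0,0],[1,175,168,0,0,0,0],[1,200,190,0,0,0,0]]'
python3 -m creep '[[1,25,24,0,0,0,-3],[1,50,48,0,0,0,-6],[1,75,72,0,0,0,-9],[1,100,96,0,0,0,-12],[1,125,120,0,0,0,-15],[1,150,144,0,0,0,-18],[1,164,156,0,0,0,-21],[1,164,156,0,0,0,-21]]'
python3 -m creep '[[0.195,0,0,0,0,0,0],[0.195,0,0,0,0,0,0],[0.195,0,0,0,0,0,0],[0.195,0,0,0,0,0,0]]'
cat > meas.py <<'E'
from h import *
import sys
s=r.sense(); im,d,m,T=cap("wrist"); P=cloud(d,m,T); np.savez(sys.argv[1],im=im,P=P)
cv2.imwrite(f"pics/{sys.argv[1]}.png",im[...,::-1])
X,Y,Z=P[...,0],P[...,1],P[...,2]
f=lambda a:(a[:,:2]*1000).astype(np.float32)
reg=(X>.4)&(X<.8)&(Y>-.24)&(Y<.03)
da=np.hypot(X-.658,Y+.0726); db=np.hypot(X-.5333,Y+.0899)
bed=P[reg&(Z>.055)&(Z<.0655)&(da>.05)]; print("bed",len(bed),np.median(bed[:,2]),cv2.minAreaRect(f(bed)))
for n,q in (("axle",(da<.03)&(Z>.089)&(Z<.1)),("roller",(da<.06)&(Z>.055)&(Z<.089))):
    a=P[q]
    if len(a)>20: print(n,len(a),np.median(a[:,2]),cv2.minEnclosingCircle(f(a)),np.percentile(a[:,:2],[2,98],axis=0).mean(0))
b=P[(da>.05)&reg&(Z>.08)&(Z<.1)]
if len(b)>20: print("block",len(b),np.median(b[:,2]),cv2.minAreaRect(f(b)))
print(s["tcp_pos"],np.degrees(np.arctan2(s["ee_rot"][1,0],s["ee_rot"][0,0])),s["gripper_width"],s["wrist_force"],s["time_s"],s["joints"])
E
python3 meas.py w1
```

```text
time_s: 1.37
tcp_pos: [0.3259, 0.3284, 0.4052]
ee_rot: [[0.973, -0.231, 0.0], [-0.231, -0.973, 0.001], [0.0, -0.001, -1.0]]
wrist_force: [1.2, 0.9, 0.3]
gripper_width: 1.0
gripper_force: 0.0
time_s: 2.03
tcp_pos: [0.4764, 0.0976, 0.4052]
ee_rot: [[0.973, -0.232, 0.001], [-0.232, -0.973, 0.0], [0.001, -0.001, -1.0]]
wrist_force: [0.4, 0.9, 0.9]
gripper_width: 0.997
gripper_force: 0.0
time_s: 2.7
tcp_pos: [0.601, -0.0933, 0.4039]
ee_rot: [[0.992, 0.13, -0.0], [0.13, -0.992, -0.001], [-0.0, 0.001, -1.0]]
wrist_force: [-0.2, 0.7, 0.7]
gripper_width: 0.997
gripper_force: 0.0
time_s: 3.03
tcp_pos: [0.5989, -0.0893, 0.4052]
ee_rot: [[0.991, 0.134, 0.001], [0.134, -0.991, 0.0], [0.001, -0.0, -1.0]]
wrist_force: [-0.8, -1.1, 0.7]
gripper_width: 0.78
gripper_force: 0.0
bed 11611 0.060499238798709276 ((546.4924926757812, -88.92984008789062), (134.9730224609375, 170.16397094726562), 7.778438568115234)
axle 1511 0.09274282788337329 ((659.4567260742188, -73.59733581542969), 21.798492431640625) [ 0.65966902 -0.07350407]
roller 5269 0.07850063792645434 ((650.2041015625, -73.51506805419922), 54.09355545043945) [ 0.65144254 -0.07352701]
block 431 0.08999240972692846 ((512.9122924804688, -139.6145782470703), (14.024785041809082, 35.671363830566406), 32.872337341308594)
[ 0.59888559 -0.08933792  0.40521853] 7.677557826989131 0.7804736413441059 [-0.79070132 -1.05100026  0.69627646] 3.0333 [ 6.81628965e+00  2.01224301e+01 -2.39284178e+00 -7.00823826e-03
 -6.74540786e+01  9.08639552e+01]
```

View pics/w1.png

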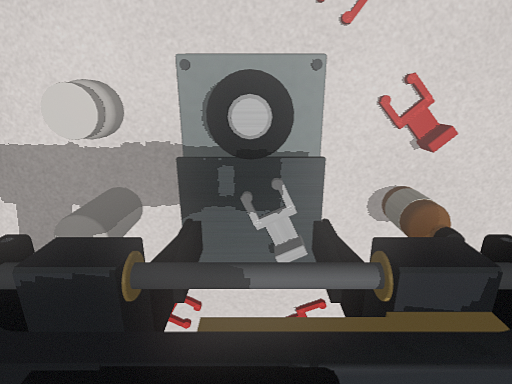

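The wrist view shows the roller and axle head at (250,115), the clip at (275,220) with its block at (290,247), and the jar, squeeze bottle and amber bottle well to the sides. Next I straddle the axle head with the part-open fingers.

```bash
python3 -m creep '[[0.195,20,-3,0,0,0,0],[0.195,40,-5,0,0,0,0],[0.195,62,-8,0,0,0,0],[0.195,62,-8,30,0,0,0],[0.195,62,-8,60,0,0,0],[0.195,62,-8,90,0,0,0],[0.195,62,-8,115,0,0,0],[0.195,62,-8,115,0,0,0]]'; python3 -m creep '[[0.195,0,0,0,0,0,0],[0.195,0,0,0,0,0,0],[0.195,0,0,0,0,0,0]]'; python3 meas.py w2
```

```text
time_s: 3.75
tcp_pos: [0.6577, -0.0734, 0.2836]
ee_rot: [[0.991, 0.132, -0.012], [0.132, -0.991, 0.0], [-0.012, -0.002, -1.0]]
wrist_force: [-0.1, 1.1, -0.5]
gripper_width: 0.598
gripper_force: 0.0
time_s: 4.0
tcp_pos: [0.6605, -0.0739, 0.2926]
ee_rot: [[0.991, 0.133, 0.005], [0.133, -0.991, 0.0], [0.005, 0.001, -1.0]]
wrist_force: [-0.6, 0.3, 0.3]
gripper_width: 0.599
gripper_force: 0.0
bed 2933 0.06053100223555152 ((585.9138793945312, -84.01915740966797), (55.74127960205078, 148.67071533203125), 7.563509464263916)
axle 2839 0.0927586330574145 ((659.728515625, -73.86720275878906), 21.965511322021484) [ 0.66073788 -0.07367796]
roller 7192 0.07857494363159218 ((651.296630859375, -75.00288391113281), 53.433414459228516) [ 0.66375527 -0.0724973 ]
[ 0.6604846  -0.07392113  0.29259191] 7.645327705345295 0.5985198207173502 [-0.55769359  0.31856685  0.26440564] 4.0 [ 7.53369125e+00  3.08840355e+01 -1.94154315e+00  4.33014271e-02
 -5.68919101e+01  9.00879830e+01]
```

View pics/w2.png

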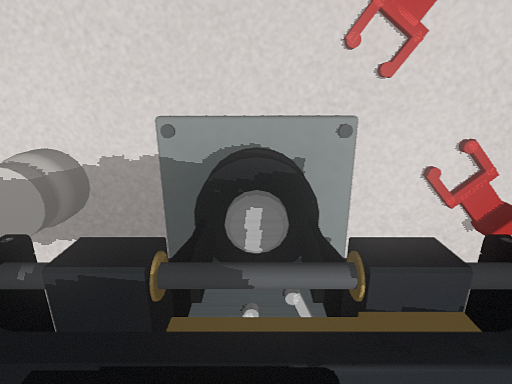

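The head (257,222) sits centred between the fingers, so I lower onto the ring.

```bash
python3 -m creep '[[0.195,0,0,8,0,0,0],[0.195,0,0,16,0,0,0],[0.195,0,0,22,0,0,0],[0.195,0,0,26,0,0,0],[0.195,0,0,30,0,0,0],[0.195,0,0,33,0,0,0],[0.195,0,0,36,0,0,0],[0.195,0,0,39,0,0,0]]';python3 -m creep '[[0.195,0,0,2,0,0,0],[0.195,0,0,4,0,0,0],[0.195,0,0,6,0,0,0],[0.195,0,0,8,0,0,0],[0.195,0,0,9,0,0,0],[0.195,0,0,10,0,0,0],[0.195,0,0,11,0,0,0],[0.195,0,0,11,0,0,0]]'
```

```text
time_s: 4.72
tcp_pos: [0.6594, -0.0743, 0.2508]
ee_rot: [[0.991, 0.132, -0.001], [0.132, -0.991, -0.0], [-0.001, 0.0, -1.0]]
wrist_force: [-3.1, 0.3, 4.5]
gripper_width: 0.596
gripper_force: 2.4
time_s: 5.38
tcp_pos: [0.6597, -0.0742, 0.2426]
ee_rot: [[0.991, 0.133, 0.001], [0.133, -0.991, -0.001], [0.0, 0.001, -1.0]]
wrist_force: [-8.4, 2.2, 15.1]
gripper_width: 0.598
gripper_force: 7.8
```

```bash
python3 -m creep '[[0.195,0,0,1,0,0,0],[0.195,0,0,2,0,0,0],[0.195,0,0,2,0,0,0]]'; python3 -m creep '[[0.195,0,0,-20,0,0,0],[0.195,0,0,-50,0,0,0],[0.195,0,0,-80,0,0,0],[0.195,0,0,-80,0,0,0],[0.195,0,0,-80,0,0,0]]'; python3 meas.py w3
```

```text
time_s: 5.63
tcp_pos: [0.6596, -0.0741, 0.2425]
ee_rot: [[0.991, 0.134, 0.001], [0.134, -0.991, -0.001], [0.001, 0.001, -1.0]]
wrist_force: [-12.4, 1.4, 22.5]
gripper_width: 0.599
gripper_force: 11.6
time_s: 6.05
tcp_pos: [0.6608, -0.0741, 0.3198]
ee_rot: [[0.991, 0.132, 0.007], [0.132, -0.991, 0.001], [0.007, 0.0, -1.0]]
wrist_force: [-0.2, 0.0, -0.5]
gripper_width: 0.599
gripper_force: 0.0
bed 4099 0.06048425671624916 ((574.8112182617188, -85.49175262451172), (78.80626678466797, 166.8695068359375), 7.776316165924072)
axle 2255 0.09272042962124685 ((659.6795654296875, -73.66929626464844), 21.838701248168945) [ 0.66053113 -0.07368586]
roller 6625 0.059114006187285434 ((650.5081176757812, -73.90120697021484), 53.98637008666992) [ 0.65171866 -0.07371366]
[ 0.66077405 -0.07406351  0.31983275] 7.607819805752364 0.5985431057191957 [-0.20739953  0.03179238 -0.50510786] 6.05 [ 7.51164971e+00  2.94539477e+01 -1.55980777e-01  5.02959129e-03
 -5.99645974e+01  9.00936500e+01]
```

The face is 1.4 mm below the bed, so the roller is fully down. Next I move behind the clip and measure the block from close by.

```bash
python3 -m creep '[[0.6,-20,7,-20,0,0,-3],[0.6,-50,17,-40,0,0,-6],[0.6,-80,27,-60,0,0,-10],[0.6,-110,37,-60,0,0,-14],[0.6,-140,47,-60,0,0,-18],[0.6,-170,57,-60,0,0,-22],[0.6,-195,66,-60,0,0,-25],[0.6,-210,71,-60,0,0,-25]]';python3 -m creep '[[0.6,0,0,0,0,0,0],[0.6,0,0,0,0,0,0],[0.6,0,0,0,0,0,0]]'; python3 meas.py w4
```

```text
time_s: 6.77
tcp_pos: [0.4586, -0.1731, 0.3763]
ee_rot: [[0.843, 0.538, -0.002], [0.538, -0.843, 0.001], [-0.002, -0.002, -1.0]]
wrist_force: [0.2, 0.8, -0.5]
gripper_width: 0.8
gripper_force: 0.0
time_s: 7.02
tcp_pos: [0.462, -0.1722, 0.3774]
ee_rot: [[0.843, 0.538, 0.0], [0.538, -0.843, -0.0], [0.0, 0.0, -1.0]]
wrist_force: [-0.4, 0.0, 0.5]
gripper_width: 0.799
gripper_force: 0.0
bed 24180 0.0605657344399064 ((534.3355712890625, -90.59403991699219), (158.5523681640625, 170.1117401123047), 7.671132564544678)
roller 164 0.060489922789464856 ((608.5704956054688, -100.42788696289062), 17.86322593688965) [ 0.60849996 -0.10085404]
block 635 0.09033598402524423 ((512.1485595703125, -139.9046630859375), (13.333065032958984, 36.028709411621094), 32.653564453125)
[ 0.46204779 -0.17218709  0.37738934] 32.5737052622073 0.7985296814244902 [-0.43117986  0.0216128   0.5278241 ] 7.0167 [-1.52711272e+00  1.05201184e+01 -2.00255204e+01  6.62460229e-03
 -5.94273121e+01  1.24097447e+02]
```

View pics/w4.png

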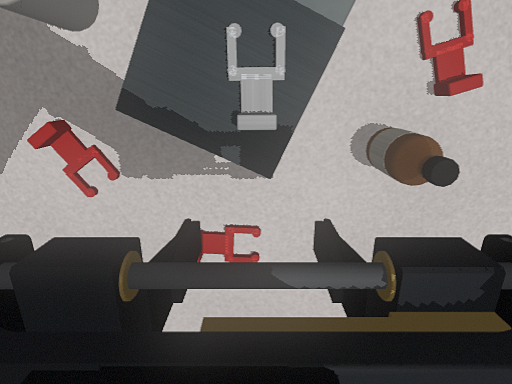

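The block is at (257,120) in view and the tool is lined up with it, so I need 60 mm forward and 127 mm down. Then I grip it.

```bash
python3 -m creep '[[0.6,30,0,20,0,0,0],[0.6,60,0,40,0,0,0],[0.6,60,0,65,0,0,0],[0.6,60,0,90,0,0,0],[0.6,60,0,110,0,0,0],[0.6,60,0,120,0,0,0],[0.6,60,0,127,0,0,0],[0.6,60,0,127,0,0,0]]';python3 -m creep '[[0.6,0,0,0,0,0,0],[0.3,0,0,0,0,0,0],[0.0,0,0,0,0,0,0],[-0.3,0,0,0,0,0,0],[-0.6,0,0,0,0,0,0],[-0.6,0,0,0,0,0,0],[-0.6,0,0,0,0,0,0],[-0.6,0,0,0,0,0,0]]'; python3 meas.py w5
```

```text
time_s: 7.73
tcp_pos: [0.5119, -0.1398, 0.2494]
ee_rot: [[0.842, 0.539, -0.002], [0.539, -0.842, -0.0], [-0.002, -0.001, -1.0]]
wrist_force: [0.7, 0.1, 0.3]
gripper_width: 0.8
gripper_force: 0.0
time_s: 8.4
tcp_pos: [0.5115, -0.1401, 0.251]
ee_rot: [[0.842, 0.539, 0.0], [0.539, -0.842, -0.0], [0.0, 0.0, -1.0]]
wrist_force: [-0.1, -0.4, 2.1]
gripper_width: 0.41
gripper_force: 30.0
bed 57747 0.06052979911850612 ((534.5711669921875, -90.5576171875), (159.11680603027344, 171.34226989746094), 7.47830867767334)
roller 5675 0.05974337722200884 ((627.4979858398438, -82.27398681640625), 42.74183654785156) [ 0.622217   -0.08341341]
block 2609 0.09012276025276353 ((514.8287963867188, -138.2974853515625), (17.16080093383789, 57.28192138671875), 32.56442642211914)
[ 0.51154341 -0.14006263  0.25100967] 32.60707859590526 0.4100395760013506 [-0.06881788 -0.38152643  2.11812422] 8.4 [ 2.22433490e+00  2.25378951e+01 -2.41868069e+01  7.55497971e-03
 -4.32579259e+01  1.20377241e+02]
```

```bash
python3 -m creep '[[-0.6,6,-4,0,0,0,3],[-0.6,12,-8,0,0,0,7],[-0.6,19,-12,0,0,0,10],[-0.6,26,-16,0,0,0,14],[-0.6,33,-20,0,0,0,18],[-0.6,40,-24,0,0,0,22],[-0.6,47,-29,0,0,0,25],[-0.6,47,-29,0,0,0,25]]';python3 -m creep '[[-0.6,0,0,0,0,0,0],[-0.6,0,0,0,0,0,0]]'; python3 meas.py w6
python3 - <<'E'
from h import *
z=np.load("w6.npz");P=z["P"]
a=np.radians(7.6);R=np.array([[np.cos(a),np.sin(a)],[-np.sin(a),np.cos(a)]])
q=(P[...,:2]-[.6597,-.0737])@R.T*1000
m=(P[...,2]>.066)&(P[...,2]<.074)&(abs(q[...,1])<45)&(q[...,0]<-27)&(q[...,0]>-110)
for lo in range(-105,-27,6):
    s=m&(q[...,0]>=lo)&(q[...,0]<lo+6); print(lo,s.sum(), np.round([q[s][:,1].min(),q[s][:,1].max()],1) if s.any() else "")
E
```

```text
time_s: 9.12
tcp_pos: [0.536, -0.0896, 0.251]
ee_rot: [[0.991, 0.133, 0.001], [0.133, -0.991, -0.0], [0.001, 0.0, -1.0]]
wrist_force: [-0.8, 1.7, 2.9]
gripper_width: 0.41
gripper_force: 30.0
time_s: 9.28
tcp_pos: [0.5357, -0.0901, 0.251]
ee_rot: [[0.991, 0.134, 0.001], [0.134, -0.991, 0.0], [0.001, -0.0, -1.0]]
wrist_force: [0.7, 1.0, 1.8]
gripper_width: 0.41
gripper_force: 30.0
bed 32174 0.06050825935998502 ((541.0628662109375, -90.2344741821289), (145.03958129882812, 170.81826782226562), 7.758955955505371)
axle 3609 0.09259530662484253 ((655.5842895507812, -74.23401641845703), 21.110937118530273) [ 0.647776   -0.07487509]
roller 13311 0.059292977740277475 ((641.9578857421875, -76.4817123413086), 49.842567443847656) [ 0.63366002 -0.07472726]
block 2598 0.09015291908520323 ((539.9447021484375, -89.71955871582031), (16.952001571655273, 57.19697952270508), 7.474702835083008)
[ 0.53574857 -0.09008553  0.25101007] 7.692105356890529 0.40972954840852976 [0.6617151  0.97081138 1.76334527] 9.2833 [ 7.55757481e+00  2.35579746e+01 -2.23806012e+01 -2.26260402e-02
 -4.39773816e+01  9.01508124e+01]
-105 481 [-14.6  15.4]
-99 491 [-14.3  15.1]
-93 571 [-25.   26.8]
-87 917 [-25.4  26.7]
-81 866 [-25.7  26.7]
-75 309 [-25.3  26.8]
-69 319 [-25.1  26.7]
-63 334 [-24.9  26.9]
-57 373 [-25.2  26.7]
-51 516 [-24.9  26.9]
-45 336 [-25.   26.7]
-39 0 
-33 0
```

View pics/w6.png

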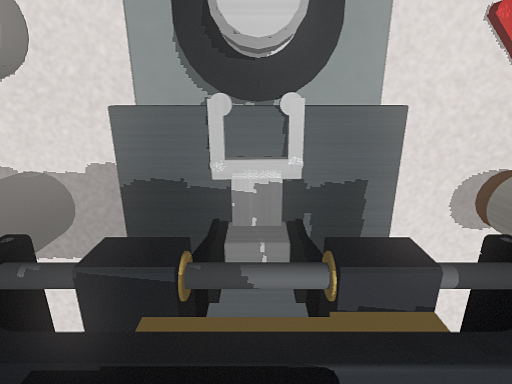

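The clip (arm tips at (219,103) and (291,103)) faces the axle (257,20) squarely, 0.8 mm off centre, and the neck is clear. Now I push it in.

```bash
python3 -m creep '[[-0.6,6,1,0,0,0,0],[-0.6,12,1,0,0,0,0],[-0.6,18,1,0,0,0,0],[-0.6,23,1,0,0,0,0],[-0.6,27,1,0,0,0,0],[-0.6,30,1,0,0,0,0],[-0.6,33,1,0,0,0,0],[-0.6,36,1,0,0,0,0]]';python3 -m creep '[[-0.6,3,0,0,0,0,0],[-0.6,6,0,0,0,0,0],[-0.6,9,0,0,0,0,0],[-0.6,12,0,0,0,0,0],[-0.6,15,0,0,0,0,0],[-0.6,18,0,0,0,0,0],[-0.6,21,0,0,0,0,0],[-0.6,23,0,0,0,0,0]]';python3 -m creep '[[-0.6,0.5,0,0,0,0,0],[-0.6,1,0,0,0,0,0],[-0.6,1,0,0,0,0,0]]'; python3 meas.py w7
```

```text
time_s: 10.0
tcp_pos: [0.5697, -0.0876, 0.251]
ee_rot: [[0.991, 0.132, -0.006], [0.132, -0.991, -0.001], [-0.006, 0.0, -1.0]]
wrist_force: [-6.6, -0.8, 8.5]
gripper_width: 0.412
gripper_force: 30.0
time_s: 10.67
tcp_pos: [0.5921, -0.0845, 0.251]
ee_rot: [[0.991, 0.132, -0.007], [0.132, -0.991, -0.001], [-0.007, 0.0, -1.0]]
wrist_force: [-6.2, 0.6, 8.4]
gripper_width: 0.414
gripper_force: 30.0
time_s: 10.92
tcp_pos: [0.5934, -0.0842, 0.2509]
ee_rot: [[0.991, 0.133, -0.007], [0.133, -0.991, -0.001], [-0.007, 0.0, -1.0]]
wrist_force: [-7.0, -0.0, 8.9]
gripper_width: 0.408
gripper_force: 30.0
bed 10606 0.0604559527365517 ((568.9382934570312, -86.07012176513672), (89.94782257080078, 170.04193115234375), 7.690425872802734)
axle 6522 0.09273183531591003 ((659.4342041015625, -73.83145141601562), 21.862714767456055) [ 0.65988907 -0.07385667]
roller 16346 0.05951481939340014 ((650.2039184570312, -73.7581787109375), 54.16576385498047) [ 0.65002191 -0.07381458]
block 2580 0.0901607794273898 ((596.2229614257812, -83.87014770507812), (17.33623695373535, 57.249820709228516), 7.200950622558594)
[ 0.59335497 -0.08418134  0.25094065] 7.630065778355515 0.4079278105746828 [-6.96143214 -0.02599697  8.85874515] 10.9167 [ 7.39271115e+00  2.81215005e+01 -1.41369187e+01  1.74866698e-02
 -4.81499035e+01  9.02256818e+01]
```

View pics/w7.png

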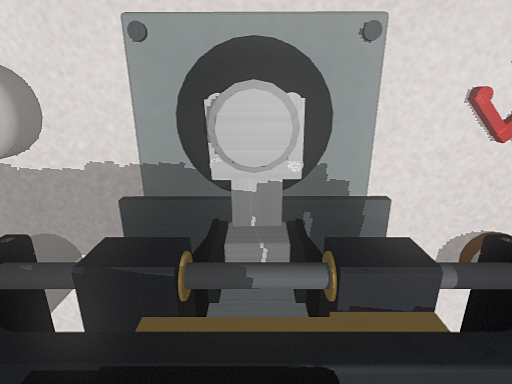

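The arms now wrap the head (255,125) and the block is at (257,243). I push a little further to make sure it is home, then measure how deep it sits.

```bash
python3 -m creep '[[-0.6,1,0,0,0,0,0],[-0.6,2,0,0,0,0,0],[-0.6,3,0,0,0,0,0],[-0.6,3,0,0,0,0,0]]'; python3 meas.py w8
cat > e.py <<'E'
from h import *
import sys
for n in sys.argv[1:]:
    P=np.load(n+".npz")["P"]; a=np.radians(7.65);R=np.array([[np.cos(a),np.sin(a)],[-np.sin(a),np.cos(a)]])
    q=(P[...,:2]-[.6597,-.0737])@R.T*1000
    m=(P[...,2]>.065)&(P[...,2]<.074)&(abs(q[...,1])>17)&(abs(q[...,1])<30)&(q[...,0]>-100)
    x=q[m][:,0]; k=(P[...,2]>.087)&(P[...,2]<.094)&(abs(q[...,1])<15)&(q[...,0]<-40)
    print(n,"shoe x",np.percentile(x,[1,99]).round(1),"y",np.percentile(q[m][:,1],[1,99]).round(1),"block front",np.percentile(q[k][:,0],99).round(1), "z",np.median(P[m][:,2]).round(4))
E
python3 e.py w6 w7 w8
```

```text
time_s: 11.3
tcp_pos: [0.5964, -0.0838, 0.251]
ee_rot: [[0.991, 0.132, -0.007], [0.132, -0.991, -0.001], [-0.007, 0.0, -1.0]]
wrist_force: [-5.9, 0.3, 7.2]
gripper_width: 0.407
gripper_force: 30.0
bed 9618 0.06047909747061944 ((570.5044555664062, -86.07815551757812), (87.19059753417969, 169.91677856445312), 7.969227313995361)
axle 6388 0.092787420247062 ((659.4968872070312, -73.81494903564453), 21.879676818847656) [ 0.66001623 -0.07386781]
roller 16913 0.05960776075045371 ((650.1102905273438, -73.80431365966797), 54.10844421386719) [ 0.65081584 -0.07382917]
block 2579 0.09018901918849936 ((599.0906982421875, -83.57564544677734), (17.226503372192383, 57.10643005371094), 8.013022422790527)
[ 0.59637919 -0.08384954  0.25097473] 7.597898838729496 0.40694029531546866 [-5.87077186  0.33355274  7.20081561] 11.3 [ 7.38654098e+00  2.83546836e+01 -1.36975788e+01  1.59177278e-02
 -4.83477386e+01  9.02007737e+01]
w6 shoe x [-87.6 -41.4] y [-24.9  26.7] block front -117.0 z 0.0685
w7 shoe x [-61.   15.5] y [-27.2  25.8] block front -60.7 z 0.0685
w8 shoe x [-58.1  18.5] y [-27.3  24.6] block front -57.5 z 0.0685
```

```bash
python3 -m creep '[[-0.6,0.5,0,0,0,0,0],[-0.6,1,0,0,0,0,0],[-0.6,1.5,0,0,0,0,0],[-0.6,1.5,0,0,0,0,0]]'; python3 meas.py w9 | tail -1; python3 e.py w9
```

```text
time_s: 11.68
tcp_pos: [0.5975, -0.0838, 0.2509]
ee_rot: [[0.991, 0.132, -0.008], [0.132, -0.991, -0.001], [-0.008, 0.0, -1.0]]
wrist_force: [-6.3, 0.2, 8.8]
gripper_width: 0.41
gripper_force: 30.0
 -4.85034946e+01  9.02011818e+01]
w9 shoe x [-57.2  19.4] y [-27.5  24.6] block front -56.7 z 0.0684
```

```bash
python3 -m creep '[[-0.1,0,0,0,0,0,0],[0.2,0,0,0,0,0,0],[0.4,0,0,0,0,0,0],[0.4,0,0,0,0,0,0],[0.4,0,0,0,0,0,0],[0.4,0,0,0,0,0,0]]'; python3 -m creep '[[0.4,0,0,-15,0,0,0],[0.4,0,0,-40,0,0,0],[0.4,0,0,-75,0,0,0],[0.4,-30,0,-90,0,0,0],[0.4,-60,0,-100,0,0,0],[0.4,-80,0,-100,0,0,0],[0.4,-80,0,-100,0,0,0],[0.4,-80,0,-100,0,0,0]]'; python3 meas.py wa; python3 e.py wa
```

```text
time_s: 12.23
tcp_pos: [0.5997, -0.0827, 0.2505]
ee_rot: [[0.991, 0.132, -0.0], [0.132, -0.991, -0.0], [-0.0, 0.0, -1.0]]
wrist_force: [0.1, 0.0, 0.6]
gripper_width: 0.677
gripper_force: 0.0
time_s: 12.9
tcp_pos: [0.5196, -0.0934, 0.3515]
ee_rot: [[0.991, 0.132, 0.001], [0.132, -0.991, 0.0], [0.001, 0.0, -1.0]]
wrist_force: [0.4, 0.3, -0.3]
gripper_width: 0.701
gripper_force: 0.0
bed 26472 0.06052033177809568 ((534.10546875, -90.53675842285156), (157.991943359375, 170.869140625), 7.643341541290283)
axle 2147 0.09277354531731485 ((658.9988403320312, -73.84687805175781), 21.630462646484375) [ 0.6530414  -0.07389508]
roller 5964 0.06082170364417902 ((645.2593994140625, -75.81819152832031), 51.287010192871094) [ 0.63941802 -0.073699  ]
block 806 0.09037125870858771 ((596.5498657226562, -83.74018096923828), (13.843745231628418, 35.87335968017578), 7.535726547241211)
[ 0.51961333 -0.09342388  0.35145697] 7.6106572726857875 0.7010769231235486 [ 0.41672     0.32811027 -0.31053181] 12.9 [ 7.42738770e+00  1.53185349e+01 -1.76807849e+01  5.62340329e-03
 -5.69195405e+01  9.01802000e+01]
wa shoe x [-28.2  12.4] y [-27.   24.8] block front -57.7 z 0.0684
```

View pics/wa.png

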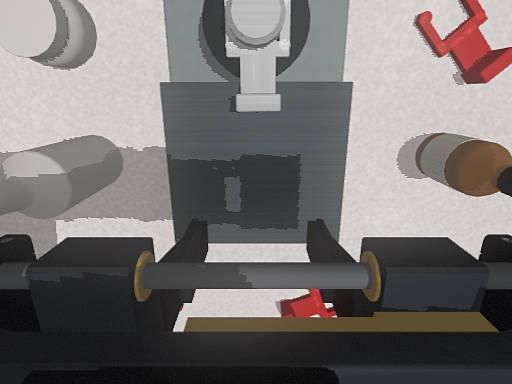

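The clip is in the groove at (258,30), flat, with the block (258,103) 64 mm behind the axle against a nominal 65. The bottles and jar are where they were, and nothing is touching the robot.

```bash
python3 -c "
from station import r
print(r.finish_job())"
```

```text
the job is handed in; nothing more can be done
None
```

I pushed the roller fully down and snapped the clip into the groove, measured about 1 mm from centre. The gripper is clear, the bottles and jar were not moved, and the job is handed in (no verdict was returned).

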